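# Load the tape dispenser with the roll from the back of a crowded hook

### The arm

A 6-joint arm with a two-finger parallel gripper is mounted at the origin on a cart in front of the work surface, level with it; the furniture and walls round the work are solid. World frame = base frame: x ahead of the robot, y to its left, z up, the work surface at z = 0. Lengths are in m, angles in rad, forces in N, time in s.
With the tool pointing down it reaches from about 0.35 to 0.775 m from the base axis. Payload 7.3 kg.
Tool frame: the origin (TCP) lies on the centre line of the jaws, within the pads' length; the fingertips stand 11 mm ahead of it and the grasp point (between the pads) lies 8 mm behind it; z points along the fingers, y is the direction in which the jaws open and shut (so a half turn about z gives the same grasp; the last joint's range is limited). The gripper opens to 92 mm and grips with 3 to 60 N. Pads are 19 mm wide; open, the fingers measure 130 mm over their backs; the gripper's body (75 mm by 190 mm) begins 47 mm behind the grasp point.
Start: joints at [-1.304, 0.342, 1.524, -0, 1.275, -0.146], TCP at [0.211, -0.481, 0.238] pointing down, gripper open.
Joint ranges: [-2.53, 2.53], [-0.77, 2.02], [0.04, 2.7], [-1, 4.14], [0.28, 2.66], [-3.11, 3.11]. Speed limits (rad/s): [2.57, 2.57, 3.14, 3.14, 3.14, 3.14].

### API

Orientations are given as [roll, pitch, yaw] about the fixed x, y, z axes, in that order (R = Rz(yaw) Ry(pitch) Rx(roll)).
In Python, from cell import robot gives the robot as it stands.
- The arm moves only by the tool jog_arm, never from a script. Its argument "deltas" is one flat list of numbers, 6 for each row, row after row: the shift along the world's x, y, z in units of 0.1 m (1.0 is 0.1 m), then the turn, a rotation vector about the world's x, y, z in units of 90 degrees (1.0 is 90 degrees). A call has 1 to 5 rows; each row is the pose to reach, as a shift and turn from the pose commanded when the call began; what a row does not reach only later rows make up. A row lasts 1/12 s, in which the tool goes at most 41.7 mm and 7.16 degrees, less where a joint would pass 70% of its speed; a pose out of reach is approached as far as the arm can. A call with a number of a shift or a turn outside -1 to 1 is refused whole. A call with a gripper value outside its range is refused whole. "claw" is the opening, from 0 (shut) to 1 (fully open), set as the call begins (left out, the last holds). The fingers move at their own pace and stop on an object; "newtons" is the grip in N (left out, the last holds). Time passes only in rows, so rows that repeat a pose let the fingers close. It gives the time, the measured TCP pose, the force and the opening at its end, in the units of the state.
- robot.observe(): the state, without advancing time (a new reading comes with each control period).
- robot.read_camera(name): name is "scene" or "top" or "wrist"; returns the picture (400x640x3 uint8, red, green, blue); there is no depth.
- robot.camera_params(name): a dict with "fx", "fy", "cx", "cy" (pixels), "R" (3x3) and "t" (3): a world point X has camera coordinates R X + t. Camera axes: x right, y down, z forward; pixel columns grow to the right and rows downward; lengths in m; the calibration is good to about 2 mm. A picture is of the moment at which its call begins: read the wrist's pose just before it. camera_params takes no time and is no camera call; for the wrist camera it gives the pose at the moment of the call.
- robot.hand_in(): hands the job in, once; it reports no verdict.
The state is a dict: "time": time; "qpos": joint angles; "qvel": joint speeds; "joint_efforts": joint torques, N m; "tool_pos": TCP position; "tool_rot": TCP orientation; "contact_force": force on the tool from outside, world axes, zero at the start; "torque": the same for the moment, N m; "opening": finger opening in m.
Only numpy, scipy, OpenCV 4.12 (cv2) and the standard library are available. Lean on these libraries where they do the work, as an engineer would, in place of code of your own. Each camera call takes 0.05 s, during which the arm holds its last target. There are 200 camera calls.

### The job

The tape dispenser is empty and takes only the wide roll that hangs at the back of the crowded hook on the roll rack. First hang the two narrow rolls in front of it on the rack's spare hook, then take the wide roll off, slide it onto the dispenser's hub until it is fully home against the hub's collar, and let go. Drop no roll on the worktop and leave the other things where they are.

Things in the scene. Friction and masses are not known exactly. Their poses are not given: they have to be found in the camera images.
- front_roll_center (a point): Centre (mid width, on the axis) of the front roll of tape: a narrow plain brown roll with a card core, outer diameter 60 mm, 24 mm wide, about 70 g, the one nearest the tip of the crowded hook. Its z axis is the roll's axis (outward along the hook at the start). Its card core is open right through, 26 mm inside diameter.
- middle_roll_center (a point): Centre (mid width, on the axis) of the middle roll: the same kind as the front one, outer diameter 60 mm, 24 mm wide, about 70 g; it hangs between the front and the rear roll, which it nearly touches (gaps of about 1 mm). Its z axis is the roll's axis (outward along the hook at the start). Its card core is open right through, 26 mm inside diameter.
- rear_roll_center (a point): Centre (mid width, on the axis) of the rear roll, the one for the dispenser: a wide roll of the same brown tape, outer diameter 56 mm, 36 mm wide, about 70 g, next to the hook's root. Its z axis is the roll's axis (outward along the hook at the start). Its card core is open right through, 26 mm inside diameter.
- full_hook: Crowded hook of the roll rack: fixed straight steel arm, 14 mm diameter, rising at 30 degrees from level. Origin: on its axis at the root, on the face where the rearmost roll stops. z: outward along the arm; rounded tip 127 mm from the origin. x: level, along the rack. y: square to the arm, down the panel. Hung rolls have their centres about 6 mm toward +y of the axis.
- spare_hook: Spare, empty hook of the same rack, same shape and frame as the crowded one: 14 mm diameter, rises at 30 degrees, origin at its root where rolls stop, z outward along the arm, tip at 127 mm, x level, y down the panel. Fixed. Both narrow rolls go here, one behind the other, in either order.
- rack: The fixed steel sheet rack that carries both hooks, 120 mm apart (which of the two is the crowded one varies); 250 mm along its x, 92 mm high. Its front panel leans back 30 degrees, square to the hooks, and ends 26 mm above their axes. Origin: on the worktop, at the middle of the panel's foot; the hooks point to its +y and up.
- hub: The empty dispenser's hub: fixed level white plastic spindle, 72 mm above the worktop, open at one end. Origin: on its axis, on the face of its collar (36 mm diameter) where the roll stops. z: level, to the free end. y: up. 20 mm diameter for 36 mm, then tapers to 12 mm at the nose, 46 mm from the origin. With the wide roll home, its centre is at z = 18 mm, up to 3 mm below the axis.
- dispenser: The fixed grey bench tape dispenser: base 200 x 74 mm, top 17 mm above the worktop. Origin: on the worktop under the middle of the hub; the hub points to its -y. The cheek behind the hub's collar (24 to 32 mm from the origin toward +y) reaches 32 mm above the hub's axis; the blade post, 52 mm high, stands 89 to 115 mm from the hub's axis toward -x.
- parcel_open: An opened green parcel leaning in a steel rest to the right of the rack, fixed, about 111 x 120 mm; its origin is at the foot of the parcel, 20 mm above the worktop, and its top is about 235 mm above the worktop: go round or over it.
- mug_center (a point): Centre of a bystander: a spotted white mug, 82 x 114 x 91 mm.
- date_stamp_center (a point): Centre of a bystander: the rubber stamp with a black knob nearer the rack (another stands by the ink pad), 30 x 52 x 78 mm.
- desk_stapler_center (a point): Centre of a bystander: a black desk stapler lying on the worktop, 34 x 146 x 47 mm.
Things that resemble listed ones, but are neither listed nor needed, are in the scene too. Leave any green look-alike of the part that bears rear_roll_center alone. Leave any purple look-alike of the part that bears middle_roll_center alone.

How it is judged:
By the outcome, as a careful person would: the job done as asked, in the order asked, and still so for the second after the job is handed in, with the robot touching nothing.
It also fails if it takes over 62 s, if anything falls off the work surface, if the arm or the gripper's body presses on something with over 40 N, if the wrist force passes 120 N, or if a joint passes its speed limit or range.

## Working session

There is one attempt and no reset: what is moved stays moved. The work goes in short steps, Python scripts to look and compute and a tool call to move; the robot and the scene stay as the last step left them, time stands still between calls to the robot, and variables do not carry over. Pictures are saved under pics/ and viewed, about 8 in all and at most 12, crops included, and the job is handed in when it is done.

Besides the shell and the picture viewer there is one more tool, called after "Emit:" by a JSON object that holds its "api" and its "payload", one argument or row to a line. jog_arm: Moves the arm, as the interface text tells. Its arguments: {"type":"object","properties":{"deltas":{"type":"array","items":{"type":"number"}},"claw":{"type":"number"},"newtons":{"type":"number"}},"required":["deltas"]}

```bash
ls; mkdir -p pics; python3 - <<'E'
from cell import robot
import cv2,numpy as np
np.set_printoptions(precision=4,suppress=True)
print(robot.observe())
for n in("scene","top"):
    print(n,robot.camera_params(n))
    cv2.imwrite(f"pics/{n}0.png",robot.read_camera(n)[:,:,::-1])
E
```

```text
pics
{'time': 0.0, 'qpos': array([-1.304 ,  0.3427,  1.525 ,  0.    ,  1.2754, -0.146 ]), 'qvel': array([ 0.001 ,  0.    , -0.0011, -0.0005, -0.0007,  0.0003]), 'joint_efforts': array([  0.0001, -43.1249, -24.4218,   0.0717,   0.056 ,  -0.0001]), 'tool_pos': array([ 0.2105, -0.4805,  0.237 ]), 'tool_rot': array([-3.14  , -0.0002,  0.4127]), 'contact_force': array([-0.6798,  0.6035, -1.1474]), 'torque': array([ 0.0112, -0.0193, -0.0346]), 'opening': 0.09186710859509943}
scene {'fx': 465.6538888663447, 'fy': 465.6538888663447, 'cx': 324.5496113244312, 'cy': 197.17865520193328, 'R': array([[-0.4497, -0.8931, -0.0082],
       [-0.6696,  0.3433, -0.6586],
       [ 0.591 , -0.2907, -0.7524]]), 't': array([0.371 , 0.3631, 0.9676])}
top {'fx': 421.37786910127886, 'fy': 421.37786910127886, 'cx': 318.6833506540327, 'cy': 193.04055478864242, 'R': array([[-0.0038, -1.    , -0.0082],
       [-0.9978,  0.0044, -0.0664],
       [ 0.0664,  0.008 , -0.9978]]), 't': array([0.1417, 0.538 , 1.0474])}
```

View pics/scene0.png

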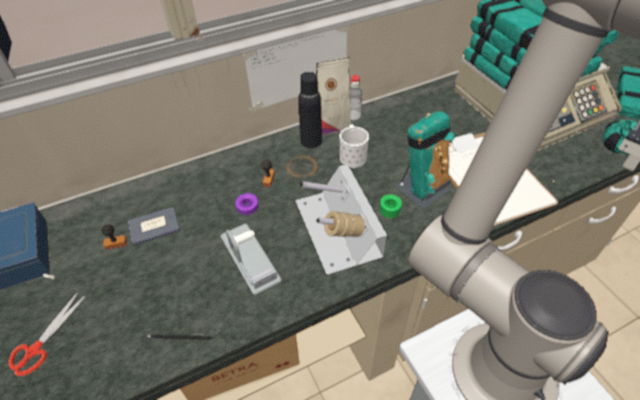

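View pics/top0.png

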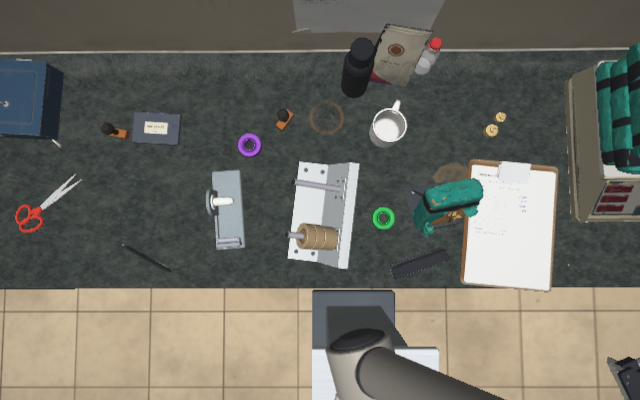

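Scene: the crowded hook is the near one (top view, tip ≈ (290,235)), the spare hook is the far one (tip ≈ (296,183)), and both point left (+y). The hub is at about (220,201) and opens towards the rack. I'll zoom in on both views.

```bash
python3 - <<'E'
import cv2,numpy as np
a=cv2.imread("pics/top0.png")[150:280,195:365]; b=cv2.imread("pics/scene0.png")[160:295,215:390]
r=lambda i:cv2.resize(i,None,fx=4.5,fy=4.5,interpolation=cv2.INTER_CUBIC)
cv2.imwrite("pics/ztop.png",r(a));cv2.imwrite("pics/zsc.png",r(b))
E
```

```text
(no output)
```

View pics/ztop.png

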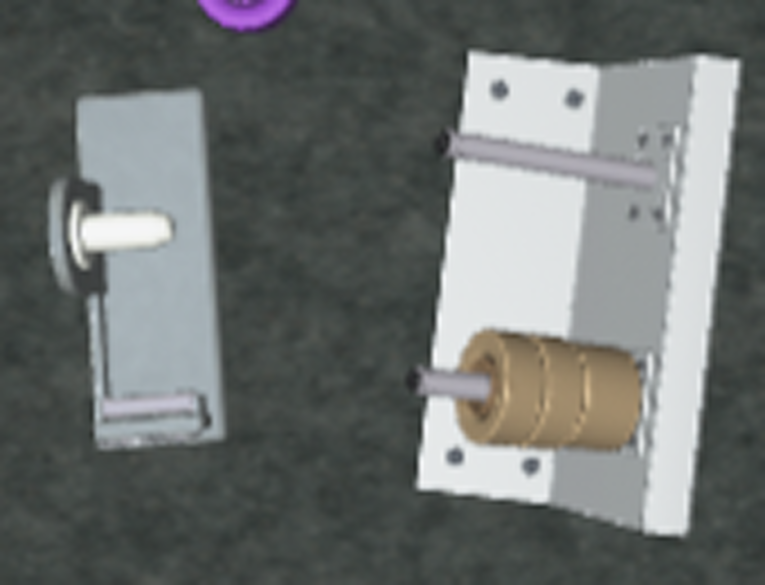

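View pics/zsc.png

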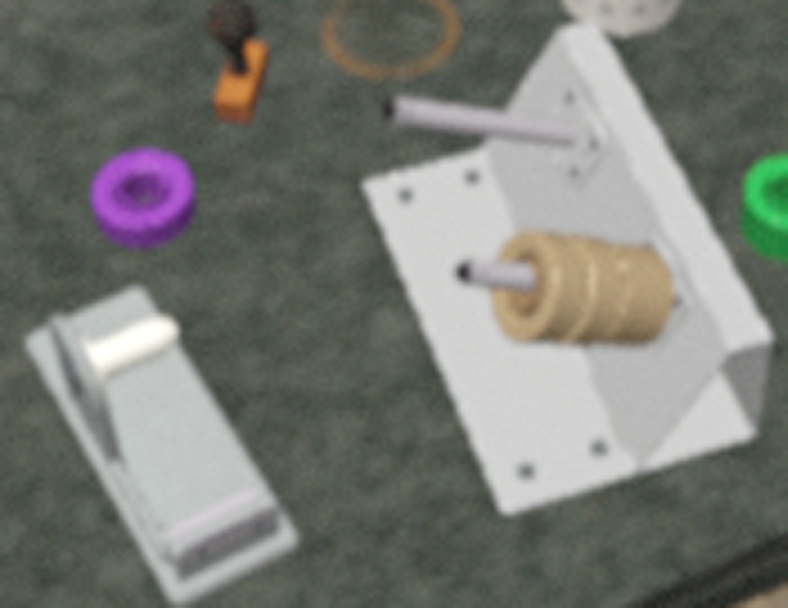

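Tips (crop px): the spare hook is at top (441,143) and scene (389,108), the full hook at top (411,381) and scene (461,271), and the hub nose at top (175,229) and scene (178,329). Next I'll triangulate these and check them against the known dimensions.

```bash
cat > h.py <<'E'
from cell import robot
import cv2,numpy as np
from scipy.spatial.transform import Rotation as Ro
np.set_printoptions(precision=4,suppress=True)
def ray(c,px):
    R,t=np.array(c["R"]),np.array(c["t"])
    d=R.T@np.array([(px[0]-c["cx"])/c["fx"],(px[1]-c["cy"])/c["fy"],1]); return -R.T@t,d/np.linalg.norm(d)
def onz(c,px,z):
    o,d=ray(c,px); return o+d*(z-o[2])/d[2]
def tri(rs):
    A=sum(np.eye(3)-np.outer(d,d) for o,d in rs);b=sum((np.eye(3)-np.outer(d,d))@o for o,d in rs)
    p=np.linalg.solve(A,b); return p,[np.linalg.norm(np.cross(p-o,d)) for o,d in rs]
E
python3 - <<'E'
from h import *
T=robot.camera_params("top");S=robot.camera_params("scene")
zt=lambda p:((p[0]+.5)/4.5-.5+195,(p[1]+.5)/4.5-.5+150)
zs=lambda p:((p[0]+.5)/4.5-.5+215,(p[1]+.5)/4.5-.5+160)
for n,a,b in(("spare",(441,143),(389,108)),("full",(411,381),(461,271)),("spareroot",(657,176),(590,140)),("nose",(175,229),(178,329)),("hubbase",(83,231),(92,360))):
    p,e=tri([ray(T,zt(a)),ray(S,zs(b))]);print(n,p,np.array(e))
print("nose z72",onz(T,zt((175,229)),.072),onz(S,zs((178,329)),.072), onz(T,zt((83,231)),.072))
q=[onz(T,zt(a),.017)[:2] for a in((78,97),(202,90),(224,437),(97,450))];q=np.array(q)
print("base",q,q.mean(0),[np.linalg.norm(q[i]-q[i-1]) for i in range(4)]);v=q[1]+q[0]-q[2]-q[3];print("disp yaw",np.arctan2(v[1],v[0]))
q=np.array([onz(T,zt(a),.002)[:2] for a in((468,52),(417,489),(600,63),(548,505))])
v=q[0]+q[2]-q[1]-q[3];print("rack",q,"len",np.linalg.norm(v)/2,"dir",np.arctan2(v[1],v[0]))
E
```

```text
spare [0.5573 0.1974 0.1377] [0.0003 0.0003]
full [0.4387 0.2122 0.1373] [0.0002 0.0002]
spareroot [0.5438 0.0831 0.0674] [0.0035 0.0035]
nose [0.5178 0.3433 0.0742] [0.0001 0.0001]
hubbase [0.5167 0.3915 0.0776] [0.0001 0.0001]
nose z72 [0.5179 0.3438 0.072 ] [0.5194 0.3429 0.072 ] [0.5171 0.393  0.072 ]
base [[0.5957 0.4111]
 [0.5993 0.3409]
 [0.4042 0.3269]
 [0.3972 0.3979]] [0.4991 0.3692] [np.float64(0.198951261440027), np.float64(0.07035496313947279), np.float64(0.19567335790395451), np.float64(0.0713823388482721)]
disp yaw 0.06904680867525827
rack [[0.6224 0.1911]
 [0.3737 0.2201]
 [0.6156 0.1154]
 [0.3645 0.1461]] len 0.25170450038434766 dir -0.11888160723234863
```

```bash
cat >> h.py <<'E'
psi=-0.121
X=np.array([np.cos(psi),np.sin(psi),0]);Y=np.array([-np.sin(psi),np.cos(psi),0])
D=.5*np.array([0,0,1])+np.sqrt(.75)*Y; A=np.cross(D,X); RH=np.column_stack([D,X,A])
th=0.069; RD=np.column_stack([[-np.sin(th),np.cos(th),0],[np.cos(th),np.sin(th),0],[0,0,-1]])
FT=np.array([.4387,.2122,.1373]);ST=np.array([.5573,.1974,.1377]);HUB=np.array([.5146,.3894,.072])
def hook(tip,s,dy=0): return tip+D*(s-.127)+A*dy   # point on hook frame
def go(target,R,n=1):
    o=robot.observe();R0=Ro.from_euler("xyz",o["tool_rot"])
    rv=(Ro.from_matrix(R)*R0.inv()).as_rotvec()/(np.pi/2)
    dp=(target-o["tool_pos"])*10
    print("pos",o["tool_pos"],"shift",dp/n,"turn",rv/n,"F",o["contact_force"].round(1),"open",round(o["opening"],4),"t",o["time"])
E
python3 - <<'E'
from h import *
go(hook(FT,.074,.006-.11+.008),RH,1)
print(RH); c=robot.camera_params("wrist");o=robot.observe()
R0=Ro.from_euler("xyz",o["tool_rot"]).as_matrix();C=-c["R"].T@c["t"]
print("cam in tool",R0.T@(C-o["tool_pos"]),"\n",R0.T@c["R"].T, c["fx"])
E
```

```text
pos [ 0.2105 -0.4806  0.2371] shift [ 2.1682  5.9955 -0.4321] turn [ 0.279  -0.2086  0.6443] F [ 0.1 -0.2  0.7] open 0.0916 t 0.1
[[ 0.1045  0.9927  0.0604]
 [ 0.8597 -0.1207  0.4963]
 [ 0.5     0.     -0.866 ]]
cam in tool [ 0.0744  0.0001 -0.1469] 
 [[ 0.0003 -0.9613 -0.2754]
 [ 1.      0.0002  0.0004]
 [-0.0003 -0.2754  0.9613]] 337.6597163706136
```

Emit:
{"api": "jog_arm", "payload": {
  "deltas": [0.4,1,1,0,0,0,0.4,1,1,0,0,0,0.4,1,1,0,0,0,0.4,1,1,0,0,0],
  "claw": 1,
  "newtons": 20
}}

```text
time: 0.43
tool_pos: [0.2516, -0.3789, 0.3406]
tool_rot: [3.139, -0.001, 0.414]
contact_force: [0.0, -1.4, 0.2]
opening: 0.092
```

Emit:
{"api": "jog_arm", "payload": {
  "deltas": [0.5,1,0.4,0,0,0,0.5,1,0.4,0,0,0,0.5,1,0.4,0,0,0]
}}

```text
time: 0.68
tool_pos: [0.301, -0.2789, 0.3785]
tool_rot: [3.141, -0.0, 0.412]
contact_force: [1.6, -0.3, 0.0]
opening: 0.0918
```

Emit:
{"api": "jog_arm", "payload": {
  "deltas": [0.6,1,0,0.07,-0.052,0.161,0.6,1,0,0.07,-0.052,0.161,0.6,1,0,0.07,-0.052,0.161]
}}

```text
time: 0.93
tool_pos: [0.3612, -0.1788, 0.3778]
tool_rot: [-3.088, -0.129, 0.668]
contact_force: [-0.3, 0.1, 0.1]
opening: 0.0918
```

Emit:
{"api": "jog_arm", "payload": {
  "deltas": [0.4,1,-0.3,0.07,-0.052,0.161,0.4,1,-0.3,0.07,-0.052,0.161,0.4,1,-0.3,0.07,-0.052,0.161]
}}

```text
time: 1.18
tool_pos: [0.4007, -0.0784, 0.3466]
tool_rot: [-3.067, -0.265, 0.917]
contact_force: [-0.3, -0.2, 0.1]
opening: 0.0918
```

Emit:
{"api": "jog_arm", "payload": {
  "deltas": [0.2,1,-0.8,0.07,-0.052,0.161,0.2,1,-0.8,0.07,-0.052,0.161,0.2,1,-0.8,0.07,-0.052,0.161,0.2,1,-0.8,0.07,-0.052,0.161]
}}

```text
time: 1.52
tool_pos: [0.4182, 0.0231, 0.2636]
tool_rot: [-3.075, -0.399, 1.171]
contact_force: [-0.9, 0.8, -1.4]
opening: 0.092
```

Emit:
{"api": "jog_arm", "payload": {
  "deltas": [0.07,1,-0.73,0.07,-0.052,0.161,0.07,1,-0.73,0.07,-0.052,0.161,0.07,1,-0.73,0.07,-0.052,0.161,0.07,1,-0.73,0.07,-0.052,0.161]
}}

```text
time: 1.85
tool_pos: [0.4248, 0.1226, 0.1911]
tool_rot: [-3.132, -0.526, 1.449]
contact_force: [-1.7, 0.4, -1.2]
opening: 0.0919
```

```bash
python3 - <<'E'
from h import *
o=robot.observe();c=robot.camera_params("wrist")
im=robot.read_camera("wrist")[:,:,::-1]
print(o["qpos"]);np.savez("w1.npz",R=c["R"],t=c["t"],k=[c["fx"],c["fy"],c["cx"],c["cy"]])
cv2.imwrite("pics/w1.png",im)
go(hook(FT,.074,.006-.11+.008),RH)
pj=lambda p:(lambda v:(c["fx"]*v[0]/v[2]+c["cx"],c["fy"]*v[1]/v[2]+c["cy"]))(c["R"]@p+c["t"])
print([np.round(pj(p)) for p in(FT,ST,hook(FT,.074,.006),hook(ST,.0))])
E
```

```text
[-0.2627  0.2406  1.9484  0.5837  1.1201 -0.4481]
pos [0.4259 0.1209 0.1929] shift [ 0.0142 -0.0188  0.0105] turn [-0.0012 -0.0037 -0.0016] F [0.2 0.1 0.4] open 0.0921 t 1.9
[array([322., 136.]), array([494., 137.]), array([322., 206.]), array([471., 298.])]
```

View pics/w1.png

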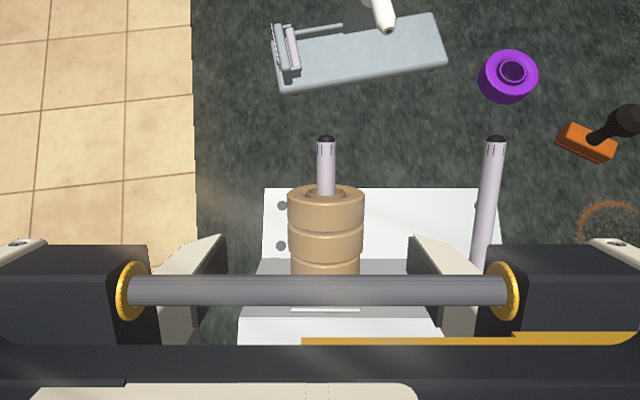

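The wrist view shows the full hook tip at (326,136), the spare tip at (495,138), and the roll seams near rows 231 and 263. I'll convert the seam rows to positions along the hook.

```bash
python3 - <<'E'
from h import *
z=np.load("w1.npz");c=dict(zip(("fx","fy","cx","cy"),z["k"]));c["R"]=z["R"];c["t"]=z["t"]
im=cv2.imread("pics/w1.png");g=im[185:275,318:334].mean((1,2))
print(np.c_[np.arange(185,275),g.round()].astype(int).tolist())
from scipy.optimize import lsq_linear
for r in range(195,270,4):
    o,d=ray(c,(325.5,r)); p0=hook(FT,.127,-.024)
    # closest point in the plane square to X through the ray: solve o+k d = p0+ s D (+ u X)
    k,s,u=np.linalg.solve(np.c_[d,-D,-X],p0-o); print(r,round(.127+s,4),round(u,4))
E
```

```text
[[185, 191], [186, 191], [187, 190], [188, 190], [189, 189], [190, 189], [191, 188], [192, 188], [193, 189], [194, 189], [195, 169], [196, 141], [197, 137], [198, 138], [199, 138], [200, 139], [201, 139], [202, 153], [203, 183], [204, 210], [205, 190], [206, 156], [207, 161], [208, 162], [209, 163], [210, 163], [211, 162], [212, 163], [213, 163], [214, 163], [215, 163], [216, 163], [217, 163], [218, 163], [219, 164], [220, 163], [221, 164], [222, 164], [223, 164], [224, 164], [225, 164], [226, 164], [227, 164], [228, 164], [229, 164], [230, 168], [231, 149], [232, 128], [233, 139], [234, 146], [235, 158], [236, 192], [237, 209], [238, 184], [239, 159], [240, 163], [241, 164], [242, 164], [243, 164], [244, 164], [245, 164], [246, 163], [247, 164], [248, 163], [249, 162], [250, 163], [251, 162], [252, 163], [253, 162], [254, 162], [255, 162], [256, 162], [257, 162], [258, 161], [259, 161], [260, 162], [261, 163], [262, 158], [263, 130], [264, 132], [265, 162], [266, 197], [267, 198], [268, 170], [269, 160], [270, 163], [271, 163], [272, 164], [273, 168], [274, 140]]
195 0.091 0.0023
199 0.0883 0.0023
203 0.0855 0.0023
207 0.0827 0.0024
211 0.0799 0.0024
215 0.0771 0.0024
219 0.0743 0.0024
223 0.0714 0.0024
227 0.0685 0.0024
231 0.0656 0.0025
235 0.0627 0.0025
239 0.0598 0.0025
243 0.0568 0.0025
247 0.0539 0.0025
251 0.0509 0.0026
255 0.0478 0.0026
259 0.0448 0.0026
263 0.0417 0.0026
267 0.0387 0.0026
```

Emit:
{"api": "jog_arm", "payload": {
  "deltas": [0.06,0.26,-0.47,0,0,0,0.095,0.525,-0.94,0,0,0,0.095,0.525,-0.94,0,0,0,0.095,0.525,-0.94,0,0,0,0.095,0.525,-0.94,0,0,0]
}}

```text
time: 2.32
tool_pos: [0.4375, 0.1712, 0.101]
tool_rot: [-3.14, -0.524, 1.449]
contact_force: [0.5, -0.0, 0.5]
opening: 0.0919
```

```bash
sed -i 's/^def hook/FT=FT+.0015*X;ST=ST+.0005*X\ndef hook/' h.py; python3 - <<'E'
from h import *
go(hook(FT,.074,.014),RH)
E
```

```text
pos [0.4375 0.1712 0.101 ] shift [-0.0197  0.0216 -0.0235] turn [-0.0005 -0.0007  0.0002] F [ 0.5 -0.   0.5] open 0.0919 t 2.3167
```

Emit:
{"api": "jog_arm", "payload": {
  "deltas": [-0.02,0.02,-0.02,0,0,0,-0.02,0.02,-0.02,0,0,0]
}}

```text
time: 2.48
tool_pos: [0.4361, 0.1728, 0.1002]
tool_rot: [3.139, -0.524, 1.45]
contact_force: [0.1, -0.2, 0.4]
opening: 0.0919
```

Emit:
{"api": "jog_arm", "payload": {
  "deltas": [0,0,0,0,0,0,0,0,0,0,0,0,0,0,0,0,0,0,0,0,0,0,0,0,0,0,0,0,0,0],
  "claw": 0.5
}}

```text
time: 2.9
tool_pos: [0.4352, 0.1735, 0.099]
tool_rot: [3.142, -0.524, 1.449]
contact_force: [0.6, -0.5, -0.5]
opening: 0.0632
```

```bash
python3 - <<'E'
from h import *
go(hook(FT,.074,.008),RH)
im=robot.read_camera("wrist")[:,:,::-1];cv2.imwrite("pics/w2.png",im)
E
```

```text
pos [0.4352 0.1735 0.099 ] shift [-0.0012 -0.0305  0.049 ] turn [-0.0003  0.0001  0.0005] F [ 0.6 -0.5 -0.5] open 0.0632 t 2.9
```

View pics/w2.png

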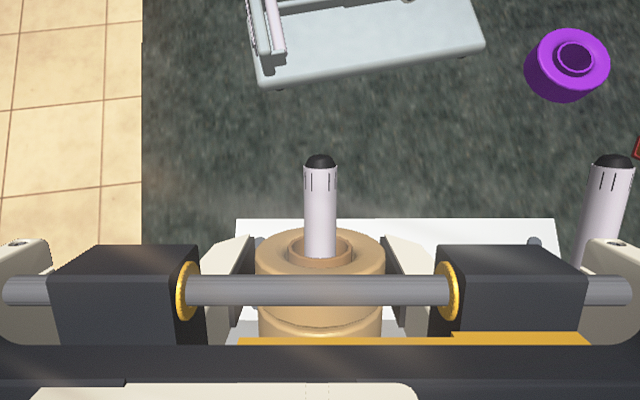

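The front roll is centred between the fingers (rim ≈ (320,250)), and the jaws are still closing. I'll finish the grip, lift 6 mm and slide it off.

Emit:
{"api": "jog_arm", "payload": {
  "deltas": [0,0,0,0,0,0,0,0,0,0,0,0,0,0,0,0,0,0]
}}

```text
time: 3.2
tool_pos: [0.4353, 0.1735, 0.0989]
tool_rot: [-3.142, -0.524, 1.449]
contact_force: [-0.2, -1.5, 3.1]
opening: 0.0585
```

Emit:
{"api": "jog_arm", "payload": {
  "deltas": [0,-0.03,0.05,0,0,0,0,-0.03,0.05,0,0,0]
}}

```text
time: 3.37
tool_pos: [0.4353, 0.1703, 0.1042]
tool_rot: [3.142, -0.524, 1.449]
contact_force: [0.2, 0.9, 0.6]
opening: 0.0585
```

Emit:
{"api": "jog_arm", "payload": {
  "deltas": [0.02,0.2,0.12,0,0,0,0.05,0.43,0.25,0,0,0,0.08,0.7,0.4,0,0,0,0.08,0.7,0.4,0,0,0]
}}

```text
time: 3.7
tool_pos: [0.4441, 0.2436, 0.1463]
tool_rot: [3.137, -0.526, 1.454]
contact_force: [-0.2, -0.6, 1.0]
opening: 0.0581
```

```bash
python3 - <<'E'
from h import *
go(hook(ST,.155,.008),RH)
im=robot.read_camera("wrist")[:,:,::-1];cv2.imwrite("pics/w3.png",im)
E
```

```text
pos [0.4441 0.2436 0.1463] shift [ 1.1713 -0.1823 -0.0157] turn [-0.0013  0.0024 -0.0011] F [-0.2 -0.6  1. ] open 0.0581 t 3.7
```

View pics/w3.png

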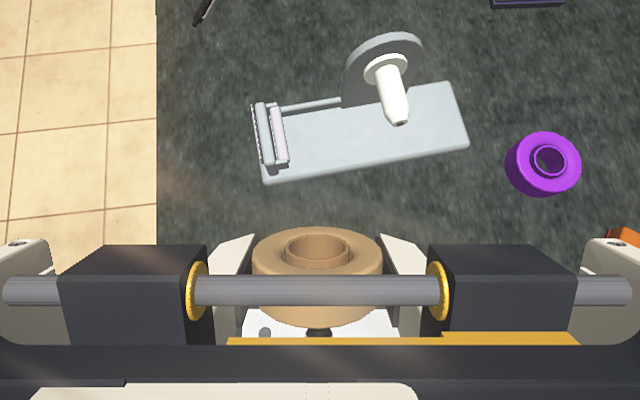

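Emit:
{"api": "jog_arm", "payload": {
  "deltas": [0.4,-0.06,0.02,0,0,0,0.8,-0.12,0.02,0,0,0,1,-0.16,0,0,0,0]
}}

```text
time: 4.0
tool_pos: [0.5469, 0.2229, 0.1437]
tool_rot: [3.138, -0.524, 1.449]
contact_force: [-0.7, -0.7, 0.2]
opening: 0.0583
```

Emit:
{"api": "jog_arm", "payload": {
  "deltas": [0.17,-0.02,-0.02,0,0,0,0.17,-0.02,-0.02,0,0,0,0.17,-0.02,-0.02,0,0,0]
}}

```text
time: 4.25
tool_pos: [0.5597, 0.2215, 0.1404]
tool_rot: [-3.138, -0.524, 1.447]
contact_force: [-0.1, 0.0, -0.3]
opening: 0.0584
```

```bash
python3 - <<'E'
from h import *
go(hook(ST,.155,.008),RH)
im=robot.read_camera("wrist")[:,:,::-1];cv2.imwrite("pics/w4.png",im)
E
```

```text
pos [0.5597 0.2215 0.1404] shift [0.0152 0.0386 0.044 ] turn [-0.0002 -0.0017  0.0008] F [-0.1  0.  -0.3] open 0.0584 t 4.25
```

View pics/w4.png

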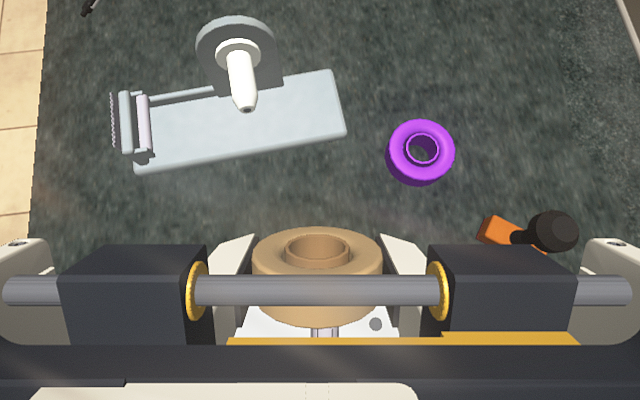

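Emit:
{"api": "jog_arm", "payload": {
  "deltas": [0.03,0.037,0.044,0,0,0,0.03,0.037,0.044,0,0,0]
}}

```text
time: 4.47
tool_pos: [0.5629, 0.2268, 0.1471]
tool_rot: [3.141, -0.525, 1.45]
contact_force: [-0.6, -0.1, -0.2]
opening: 0.0583
```

Emit:
{"api": "jog_arm", "payload": {
  "deltas": [-0.02,-0.17,-0.1,0,0,0,-0.042,-0.344,-0.2,0,0,0,-0.063,-0.516,-0.3,0,0,0,-0.063,-0.516,-0.3,0,0,0]
}}

```text
time: 4.8
tool_pos: [0.5556, 0.1727, 0.1148]
tool_rot: [-3.139, -0.523, 1.446]
contact_force: [0.1, -1.2, 0.7]
opening: 0.058
```

```bash
python3 - <<'E'
from h import *
go(hook(ST+.0015*X,.025,.008),RH)
im=robot.read_camera("wrist")[:,:,::-1];cv2.imwrite("pics/w5.png",im)
E
```

```text
pos [0.5556 0.1727 0.1148] shift [-0.0648 -0.593  -0.3498] turn [ 0.0002 -0.0017  0.0012] F [ 0.1 -1.2  0.7] open 0.058 t 4.8
```

View pics/w5.png

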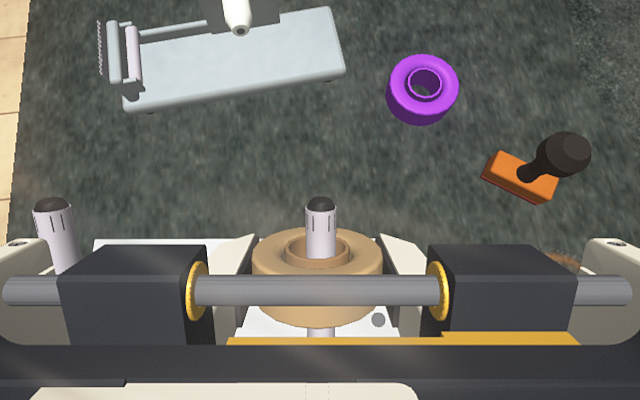

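Threaded: the spare hook tip at (320,203) shows through the core. Next I'll slide it home, lower it, release and back off.

Emit:
{"api": "jog_arm", "payload": {
  "deltas": [-0.025,-0.2,-0.12,0,0,0,-0.045,-0.4,-0.235,0,0,0,-0.065,-0.593,-0.35,0,0,0,-0.065,-0.593,-0.35,0,0,0]
}}

```text
time: 5.18
tool_pos: [0.5499, 0.1137, 0.0801]
tool_rot: [-3.14, -0.523, 1.447]
contact_force: [-0.3, 0.3, -0.8]
opening: 0.0584
```

Emit:
{"api": "jog_arm", "payload": {
  "deltas": [0,0.03,-0.05,0,0,0,0,0.03,-0.05,0,0,0]
}}

```text
time: 5.35
tool_pos: [0.5502, 0.1198, 0.0763]
tool_rot: [-3.141, -0.525, 1.45]
contact_force: [-0.6, 0.6, -0.7]
opening: 0.0581
```

Emit:
{"api": "jog_arm", "payload": {
  "deltas": [0,0,0,0,0,0,0,0,0,0,0,0,0,0,0,0,0,0,0,0,0,0,0,0],
  "claw": 1
}}

```text
time: 5.68
tool_pos: [0.5505, 0.1189, 0.0766]
tool_rot: [3.141, -0.524, 1.45]
contact_force: [0.2, 0.9, -1.0]
opening: 0.0803
```

```bash
python3 - <<'E'
from h import *
go(hook(ST,.025,.014-.11),RH); go(hook(FT,.049,.014-.11),RH)
E
```

```text
pos [0.5505 0.1189 0.0766] shift [-0.0915 -0.569   0.9328] turn [-0.0003  0.0003 -0.0001] F [ 0.2  0.9 -1. ] open 0.0803 t 5.6833
pos [0.5505 0.1189 0.0766] shift [-1.2425 -0.2159  1.0488] turn [-0.0003  0.0003 -0.0001] F [ 0.2  0.9 -1. ] open 0.0803 t 5.6833
```

Emit:
{"api": "jog_arm", "payload": {
  "deltas": [0,0,0,0,0,0,-0.03,-0.25,0.43,0,0,0,-0.066,-0.546,0.95,0,0,0,-0.066,-0.546,0.95,0,0,0]
}}

```text
time: 6.02
tool_pos: [0.5443, 0.0624, 0.1739]
tool_rot: [3.139, -0.523, 1.45]
contact_force: [1.4, -0.3, 0.5]
opening: 0.0915
```

Emit:
{"api": "jog_arm", "payload": {
  "deltas": [-1,0.28,0.1,0,0,0,-1,0.28,0.1,0,0,0,-1,0.28,0.1,0,0,0]
}}

```text
time: 6.27
tool_pos: [0.44, 0.0928, 0.1815]
tool_rot: [-3.139, -0.525, 1.449]
contact_force: [-0.3, 0.6, -0.5]
opening: 0.0914
```

Emit:
{"api": "jog_arm", "payload": {
  "deltas": [-0.18,0.05,0,0,0,0,-0.18,0.05,0,0,0,0,-0.18,0.05,0,0,0,0]
}}

```text
time: 6.52
tool_pos: [0.4259, 0.0968, 0.1816]
tool_rot: [3.141, -0.524, 1.449]
contact_force: [0.1, -0.5, -0.2]
opening: 0.0917
```

```bash
python3 - <<'E'
from h import *
go(hook(FT,.049,.014),RH)
c=robot.camera_params("wrist")
im=robot.read_camera("wrist")[:,:,::-1];cv2.imwrite("pics/w6.png",im)
g=im[150:275,318:334].mean((1,2)).astype(int)
print([(r+150,v) for r,v in enumerate(g)if v>180 or v<145])
for r in range(150,275,10):
    o,d=ray(c,(325.5,r)); p0=hook(FT,.127,-.024)
    k,s,u=np.linalg.solve(np.c_[d,-D,-X],p0-o); print(r,round(.127+s,4),end=" ")
E
```

```text
pos [0.4259 0.0968 0.1816] shift [ 0.0701  0.5513 -0.9547] turn [-0.0001  0.0006  0.0006] F [ 0.1 -0.5 -0.2] open 0.0917 t 6.5167
[(161, np.int64(140)), (162, np.int64(200)), (163, np.int64(211)), (164, np.int64(209)), (165, np.int64(209)), (166, np.int64(209)), (167, np.int64(209)), (168, np.int64(209)), (169, np.int64(208)), (170, np.int64(208)), (171, np.int64(209)), (172, np.int64(209)), (173, np.int64(208)), (174, np.int64(209)), (175, np.int64(208)), (176, np.int64(209)), (177, np.int64(209)), (178, np.int64(211)), (179, np.int64(202)), (191, np.int64(142)), (192, np.int64(143)), (197, np.int64(194)), (198, np.int64(198)), (225, np.int64(135)), (226, np.int64(138)), (229, np.int64(194)), (269, np.int64(143)), (273, np.int64(223)), (274, np.int64(191))]
150 0.093 160 0.0865 170 0.0798 180 0.0731 190 0.0662 200 0.0592 210 0.0521 220 0.0449 230 0.0375 240 0.0301 250 0.0225 260 0.0147 270 0.0068
```

View pics/w6.png

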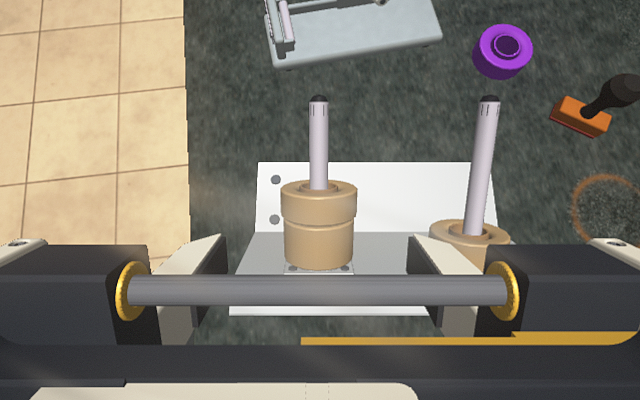

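The front roll hangs on the spare hook (470,235). The middle roll's rim is at row 197 and the rear seam at row 229, so the middle centre is at s ≈ 50 mm. I'll descend and grip it.

Emit:
{"api": "jog_arm", "payload": {
  "deltas": [0.03,0.27,-0.47,0,0,0,0.07,0.56,-0.95,0,0,0,0.07,0.56,-0.95,0,0,0,0.07,0.56,-0.95,0,0,0,0.07,0.56,-0.95,0,0,0]
}}

```text
time: 6.98
tool_pos: [0.433, 0.1531, 0.0853]
tool_rot: [-3.138, -0.524, 1.449]
contact_force: [0.4, -0.1, 0.1]
opening: 0.092
```

```bash
python3 - <<'E'
from h import *
go(hook(FT,.050,.014),RH)
E
```

```text
pos [0.433  0.1531 0.0853] shift [-0.0004 -0.0029  0.0135] turn [-0.0008 -0.0018 -0.0004] F [ 0.4 -0.1  0.1] open 0.092 t 6.9833
```

Emit:
{"api": "jog_arm", "payload": {
  "deltas": [0,0,0.01,0,0,0,0,0,0.01,0,0,0,0,0,0.01,0,0,0,0,0,0.01,0,0,0,0,0,0.01,0,0,0],
  "claw": 0.5
}}

```text
time: 7.4
tool_pos: [0.4333, 0.1523, 0.0879]
tool_rot: [3.14, -0.524, 1.449]
contact_force: [0.1, 0.8, 0.2]
opening: 0.0629
```

Emit:
{"api": "jog_arm", "payload": {
  "deltas": [0,0,0,0,0,0,0,0,0,0,0,0,0,0,0,0,0,0]
}}

```text
time: 7.65
tool_pos: [0.4331, 0.1525, 0.0876]
tool_rot: [3.141, -0.524, 1.449]
contact_force: [-2.0, -4.1, 5.8]
opening: 0.0584
```

Emit:
{"api": "jog_arm", "payload": {
  "deltas": [0,-0.03,0.05,0,0,0,0,-0.03,0.05,0,0,0]
}}

```text
time: 7.82
tool_pos: [0.4329, 0.1495, 0.0927]
tool_rot: [3.141, -0.524, 1.449]
contact_force: [0.6, 0.8, 0.1]
opening: 0.0582
```

Emit:
{"api": "jog_arm", "payload": {
  "deltas": [0.02,0.2,0.12,0,0,0,0.05,0.43,0.25,0,0,0,0.08,0.7,0.4,0,0,0,0.11,0.93,0.54,0,0,0,0.11,0.93,0.54,0,0,0]
}}

```text
time: 8.23
tool_pos: [0.4446, 0.2458, 0.1487]
tool_rot: [3.137, -0.526, 1.454]
contact_force: [-0.5, -0.4, -1.1]
opening: 0.0583
```

```bash
python3 - <<'E'
from h import *
go(hook(ST+.0015*X,.158,.008),RH)
E
```

```text
pos [0.4446 0.2458 0.1487] shift [ 1.1842 -0.1798 -0.0241] turn [-0.0012  0.0025 -0.0014] F [-0.5 -0.4 -1.1] open 0.0583 t 8.2333
```

Emit:
{"api": "jog_arm", "payload": {
  "deltas": [0.4,-0.06,0.02,0,0,0,0.8,-0.12,0.02,0,0,0,1,-0.15,0,0,0,0]
}}

```text
time: 8.48
tool_pos: [0.5476, 0.2267, 0.1465]
tool_rot: [3.137, -0.524, 1.45]
contact_force: [0.2, -0.2, -0.2]
opening: 0.0585
```

Emit:
{"api": "jog_arm", "payload": {
  "deltas": [0.18,-0.02,-0.01,0,0,0,0.18,-0.02,-0.01,0,0,0,0.18,-0.02,-0.01,0,0,0]
}}

```text
time: 8.73
tool_pos: [0.5615, 0.2251, 0.144]
tool_rot: [-3.139, -0.524, 1.448]
contact_force: [0.1, -0.2, -1.6]
opening: 0.0578
```

```bash
python3 - <<'E'
from h import *
go(hook(ST+.0015*X,.158,.008),RH)
E
```

```text
pos [0.5615 0.2251 0.144 ] shift [0.0154 0.0269 0.0227] turn [-0.0002 -0.0014  0.0006] F [ 0.1 -0.2 -1.6] open 0.0578 t 8.7333
```

Emit:
{"api": "jog_arm", "payload": {
  "deltas": [0.015,0.027,0.023,0,0,0,0.015,0.027,0.023,0,0,0,0.015,0.027,0.023,0,0,0]
}}

```text
time: 8.98
tool_pos: [0.5625, 0.2288, 0.1477]
tool_rot: [-3.141, -0.524, 1.45]
contact_force: [-0.3, -0.4, -0.6]
opening: 0.0581
```

Emit:
{"api": "jog_arm", "payload": {
  "deltas": [-0.02,-0.17,-0.1,0,0,0,-0.042,-0.344,-0.2,0,0,0,-0.053,-0.44,-0.256,0,0,0,-0.053,-0.44,-0.256,0,0,0]
}}

```text
time: 9.32
tool_pos: [0.5571, 0.1831, 0.1208]
tool_rot: [-3.139, -0.524, 1.446]
contact_force: [0.5, -0.1, -0.6]
opening: 0.0582
```

Emit:
{"api": "jog_arm", "payload": {
  "deltas": [-0.02,-0.17,-0.1,0,0,0,-0.042,-0.344,-0.2,0,0,0,-0.053,-0.44,-0.256,0,0,0,-0.053,-0.44,-0.256,0,0,0]
}}

```text
time: 9.65
tool_pos: [0.5524, 0.1395, 0.0956]
tool_rot: [-3.139, -0.524, 1.446]
contact_force: [0.4, -0.5, -0.2]
opening: 0.0583
```

Emit:
{"api": "jog_arm", "payload": {
  "deltas": [0,0.03,-0.05,0,0,0,0,0.03,-0.05,0,0,0]
}}

```text
time: 9.82
tool_pos: [0.5532, 0.1443, 0.0914]
tool_rot: [3.141, -0.524, 1.449]
contact_force: [0.7, -0.1, -1.2]
opening: 0.0583
```

Emit:
{"api": "jog_arm", "payload": {
  "deltas": [0,0,0,0,0,0,0,0,0,0,0,0,0,0,0,0,0,0,0,0,0,0,0,0,0,0,0,0,0,0],
  "claw": 1
}}

```text
time: 10.23
tool_pos: [0.5526, 0.1438, 0.0914]
tool_rot: [-3.141, -0.524, 1.449]
contact_force: [0.4, -0.6, 0.4]
opening: 0.0872
```

```bash
python3 - <<'E'
from h import *
go(hook(ST,.055,.014-.11),RH); go(hook(FT,.019,.014-.11),RH)
E
```

```text
pos [0.5526 0.1438 0.0914] shift [-0.0815 -0.5597  0.9343] turn [-0.0004 -0.0001  0.0002] F [ 0.4 -0.6  0.4] open 0.0872 t 10.2333
pos [0.5526 0.1438 0.0914] shift [-1.2952 -0.7224  0.7503] turn [-0.0004 -0.0001  0.0002] F [ 0.4 -0.6  0.4] open 0.0872 t 10.2333
```

Emit:
{"api": "jog_arm", "payload": {
  "deltas": [0,0,0,0,0,0,-0.03,-0.25,0.43,0,0,0,-0.066,-0.546,0.95,0,0,0,-0.066,-0.546,0.95,0,0,0]
}}

```text
time: 10.57
tool_pos: [0.5466, 0.0875, 0.1889]
tool_rot: [3.139, -0.524, 1.45]
contact_force: [0.4, -0.3, 0.4]
opening: 0.0918
```

Emit:
{"api": "jog_arm", "payload": {
  "deltas": [-1,-0.15,-0.15,0,0,0,-1,-0.15,-0.15,0,0,0,-1,-0.15,-0.15,0,0,0]
}}

```text
time: 10.82
tool_pos: [0.4418, 0.0741, 0.1708]
tool_rot: [-3.138, -0.524, 1.448]
contact_force: [0.3, -0.2, 0.1]
opening: 0.092
```

Emit:
{"api": "jog_arm", "payload": {
  "deltas": [-0.23,-0.03,-0.05,0,0,0,-0.23,-0.03,-0.05,0,0,0,-0.23,-0.03,-0.05,0,0,0]
}}

```text
time: 11.07
tool_pos: [0.4227, 0.0707, 0.1665]
tool_rot: [-3.141, -0.524, 1.448]
contact_force: [0.8, 0.8, -0.3]
opening: 0.092
```

```bash
python3 - <<'E'
from h import *
go(hook(FT,.019,.014),RH)
c=robot.camera_params("wrist")
im=robot.read_camera("wrist")[:,:,::-1];cv2.imwrite("pics/w7.png",im)
C=-c["R"].T@c["t"]
g=im[150:275,318:334].mean((1,2)).astype(int)
print([(r+150,int(v)) for r,v in enumerate(g)if v>180 or v<145])
for r in range(170,275,10):
    o,d=ray(c,(325.5,r)); p0=hook(FT,.127,-.022)
    k,s,u=np.linalg.solve(np.c_[d,-D,-X],p0-o); print(r,round(.127+s,4),end=" ")
E
```

```text
pos [0.4227 0.0707 0.1665] shift [ 0.0701  0.5537 -0.9534] turn [-0.0004 -0.0001  0.0012] F [ 0.8  0.8 -0.3] open 0.092 t 11.0667
[(150, 194), (151, 194), (152, 195), (153, 194), (154, 194), (155, 194), (156, 195), (157, 195), (158, 194), (159, 194), (160, 194), (161, 195), (162, 194), (163, 194), (164, 196), (165, 197), (166, 198), (167, 197), (168, 197), (169, 197), (170, 198), (171, 200), (172, 190), (182, 126), (183, 125), (184, 130), (185, 133), (186, 142), (188, 188), (231, 141), (232, 143), (236, 222), (237, 234), (238, 194), (239, 140), (243, 184), (244, 202), (245, 224), (246, 232), (247, 230), (248, 230), (249, 230), (250, 230), (251, 230), (252, 230), (253, 230), (254, 230), (255, 230), (256, 229), (257, 229), (258, 229), (259, 228), (260, 228), (261, 227), (262, 227), (263, 226), (264, 226), (265, 225), (266, 225), (267, 224), (268, 224), (269, 223), (270, 222), (271, 222), (272, 223), (273, 231)]
170 0.0492 180 0.0424 190 0.0354 200 0.0284 210 0.0212 220 0.0139 230 0.0065 240 -0.001 250 -0.0087 260 -0.0165 270 -0.0245
```

View pics/w7.png

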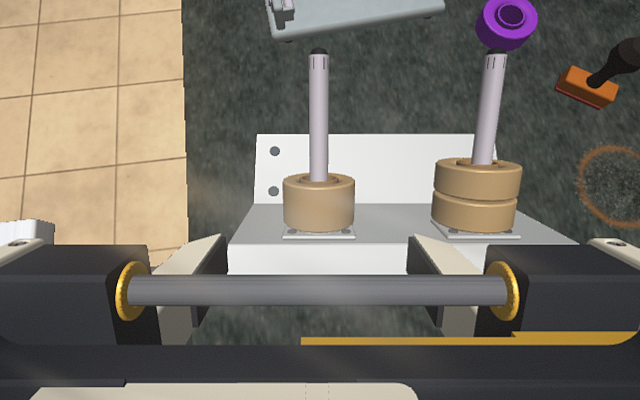

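Both narrow rolls now hang on the spare hook (475,195). The wide roll is alone on its hook, front rim at row 188, so its centre is at s ≈ 19 mm. I'll descend and grip it.

Emit:
{"api": "jog_arm", "payload": {
  "deltas": [0.03,0.27,-0.47,0,0,0,0.07,0.555,-0.95,0,0,0,0.07,0.555,-0.95,0,0,0,0.07,0.555,-0.95,0,0,0,0.07,0.555,-0.95,0,0,0]
}}

```text
time: 11.53
tool_pos: [0.4303, 0.127, 0.0707]
tool_rot: [-3.139, -0.525, 1.45]
contact_force: [-1.1, 0.6, 0.4]
opening: 0.0917
```

Emit:
{"api": "jog_arm", "payload": {
  "deltas": [0,0,0,0,0,0,0,0,0,0,0,0,0,0,0,0,0,0,0,0,0,0,0,0,0,0,0,0,0,0],
  "claw": 0.5,
  "newtons": 25
}}

```text
time: 11.95
tool_pos: [0.4306, 0.1259, 0.072]
tool_rot: [3.14, -0.524, 1.449]
contact_force: [-0.5, -0.5, -0.5]
opening: 0.0629
```

Emit:
{"api": "jog_arm", "payload": {
  "deltas": [0,0,0,0,0,0,0,0,0,0,0,0,0,0,0,0,0,0,0,0,0,0,0,0]
}}

```text
time: 12.28
tool_pos: [0.4303, 0.1262, 0.0716]
tool_rot: [3.141, -0.524, 1.449]
contact_force: [-0.9, -3.5, 5.5]
opening: 0.0546
```

```bash
python3 - <<'E'
from h import *
go(hook(FT,.019,.014),RH)
E
```

```text
pos [0.4303 0.1262 0.0716] shift [-0.0057 -0.0003 -0.0039] turn [-0.0003  0.0003  0.0005] F [-0.9 -3.5  5.5] open 0.0546 t 12.2833
```

Emit:
{"api": "jog_arm", "payload": {
  "deltas": [0,-0.03,0.05,0,0,0,0,-0.03,0.05,0,0,0]
}}

```text
time: 12.45
tool_pos: [0.4302, 0.1232, 0.0767]
tool_rot: [3.142, -0.524, 1.449]
contact_force: [0.7, 0.7, 0.3]
opening: 0.0541
```

Emit:
{"api": "jog_arm", "payload": {
  "deltas": [0.02,0.2,0.12,0,0,0,0.05,0.43,0.25,0,0,0,0.075,0.63,0.365,0,0,0,0.075,0.63,0.365,0,0,0]
}}

```text
time: 12.78
tool_pos: [0.438, 0.1887, 0.1145]
tool_rot: [3.139, -0.525, 1.453]
contact_force: [-0.4, 0.4, -0.7]
opening: 0.0541
```

Emit:
{"api": "jog_arm", "payload": {
  "deltas": [0.02,0.2,0.12,0,0,0,0.05,0.43,0.25,0,0,0,0.08,0.68,0.4,0,0,0,0.08,0.68,0.4,0,0,0]
}}

```text
time: 13.12
tool_pos: [0.4465, 0.2569, 0.1549]
tool_rot: [3.138, -0.526, 1.453]
contact_force: [0.3, -1.1, -0.5]
opening: 0.0545
```

```bash
python3 - <<'E'
from h import *
H=RD[:,0]*-1
go(HUB+.085*H+[0,0,-.008],RD)
E
```

```text
pos [0.4465 0.2569 0.1549] shift [ 0.7397  0.4769 -0.9095] turn [-0.3351  0.0105  0.1166] F [ 0.3 -1.1 -0.5] open 0.0545 t 13.1167
```

Emit:
{"api": "jog_arm", "payload": {
  "deltas": [0.3,0.4,-0.2,-0.3351,0.0105,0.1166,0.3,0.45,-0.2,-0.3351,0.0105,0.1166,0.4,0.48,-0.3,-0.3351,0.0105,0.1166,0.5,0.48,-0.4,-0.3351,0.0105,0.1166,0.6,0.48,-0.5,-0.3351,0.0105,0.1166]
}}

```text
time: 13.53
tool_pos: [0.5064, 0.3029, 0.1022]
tool_rot: [-3.14, 0.008, 1.64]
contact_force: [-0.3, 0.5, 0.2]
opening: 0.0546
```

Emit:
{"api": "jog_arm", "payload": {
  "deltas": [0.14,0,-0.4,0,0,0,0.14,0,-0.4,0,0,0,0.14,0,-0.4,0,0,0]
}}

```text
time: 13.78
tool_pos: [0.5176, 0.3007, 0.0589]
tool_rot: [-3.131, 0.004, 1.636]
contact_force: [-0.5, 0.3, 0.0]
opening: 0.0541
```

```bash
python3 - <<'E'
from h import *
H=RD[:,0]*-1
go(HUB+.085*H+[0,0,-.008],RD)
o=robot.observe();c=robot.camera_params("wrist")
w=robot.read_camera("wrist")[:,:,::-1];s=robot.read_camera("scene")[:,:,::-1];t=robot.read_camera("top")[:,:,::-1]
for n,i in(("w8",w),("s8",s),("t8",t)):cv2.imwrite(f"pics/{n}.png",i)
np.savez("w8.npz",R=c["R"],t=c["t"],k=[c["fx"],c["fy"],c["cx"],c["cy"]])
r=lambda i:cv2.resize(i,None,fx=4,fy=4,interpolation=cv2.INTER_CUBIC)
a=r(s[185:265,215:315]);b=r(t[170:250,195:295])
wz=cv2.resize(w[0:280,170:470],None,fx=1.0,fy=1.0)
can=np.zeros((600,800,3),np.uint8);can[:320,:400]=a;can[:320,400:]=b;can[320:600,:300]=wz
cv2.imwrite("pics/m8.png",can)
for n in("scene","top"):
    k=robot.camera_params(n);p=lambda P:(lambda v:(k["fx"]*v[0]/v[2]+k["cx"],k["fy"]*v[1]/v[2]+k["cy"]))(k["R"]@P+k["t"])
    g=o["tool_pos"]+[0,0,.008]; off=np.array((215,185) if n=="scene" else(195,170))
    print(n,[((np.array(p(q))-off)*4).round() for q in(g,g-H*.018,HUB+.046*H,HUB)])
E
```

```text
pos [0.5176 0.3007 0.0589] shift [0.0281 0.0388 0.0507] turn [ 0.0032 -0.0062  0.0024] F [-0.5  0.3  0. ] open 0.0541 t 13.7833
scene [array([223., 173.]), array([197., 185.]), array([157., 193.]), array([ 86., 225.])]
top [array([227., 123.]), array([197., 125.]), array([155., 122.]), array([ 78., 128.])]
```

View pics/m8.png

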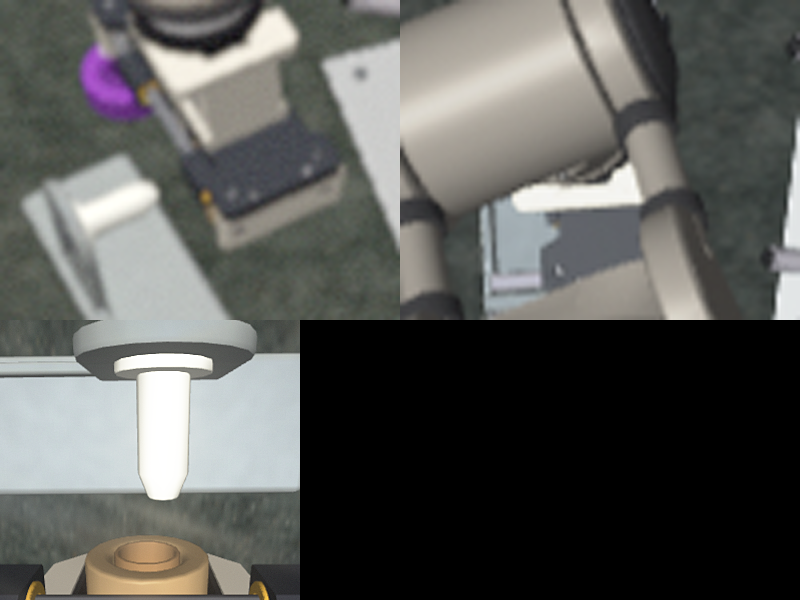

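The hub is at wrist px (333,55) to (333,177), parallel to the tool. The held roll's core is at about (317,236), so it needs a small sideways shift, which I'll compute.

```bash
python3 - <<'E'
from h import *
z=np.load("w8.npz");c=dict(zip(("fx","fy","cx","cy"),z["k"]));c["R"]=z["R"];c["t"]=z["t"]
H=RD[:,0]*-1;L=RD[:,1];g=np.array([.5176,.3007,.0669])
pr=lambda P:(lambda v:np.round((c["fx"]*v[0]/v[2]+c["cx"],c["fy"]*v[1]/v[2]+c["cy"]),1))(c["R"]@P+c["t"])
print("cx",c["cx"],"pred roll face",pr(g-H*.018),"face top",pr(g-H*.018+[0,0,.028]),"core top/bot",pr(g-H*.018+[0,0,.013]),pr(g-H*.018-[0,0,.013]),"nose",pr(HUB+.046*H),"nose top",pr(HUB+.046*H+[0,0,.006]),"base",pr(HUB),"basetop",pr(HUB+[0,0,.01]))
for n,p,h in(("nose",(332.5,177),.072),("base",(333,55),.082),("roll",(317,236),.0669)):
    P=onz(c,p,h);print(n,P,"lateral vs tool",(P-g)@L)
im=cv2.imread("pics/w8.png")
for r in(80,120,150,175,225,228,232,236,240,245,250): 
    row=im[r].astype(int); w=np.where((row.min(1)>215))[0]; br=np.where((row[:,2]-row[:,0]>25))[0]; br=br[(br>240)&(br<400)]
    print(r,"white",w[(w>280)&(w<390)][[0,-1]] if ((w>280)&(w<390)).any() else "", "brown",(br.min(),br.max()) if len(br) else "")
col=im[200:275,317].astype(int);print(col.mean(1).astype(int).tolist())
col=im[30:190,333].astype(int);print(col.mean(1).astype(int).tolist())
E
```

```text
cx 316.77725747832136 pred roll face [315.8 234.9] face top [314.8 264.4] core top/bot [315.4 247.1] [316.1 224.5] nose [323.  183.1] nose top [323.2 186.7] base [323.3  61.5] basetop [323.5  58.2]
nose [0.5214 0.3463 0.072 ] lateral vs tool 0.006936507887480164
base [0.5177 0.3906 0.082 ] lateral vs tool 0.006339485498629025
roll [0.5169 0.3182 0.0669] lateral vs tool 0.000531439316185153
80 white [310 358] brown 
120 white [301 360] brown 
150 white [310 356] brown 
175 white [319 345] brown 
225 white  brown (np.int64(268), np.int64(366))
228 white  brown (np.int64(263), np.int64(370))
232 white  brown (np.int64(259), np.int64(374))
236 white  brown (np.int64(256), np.int64(377))
240 white  brown (np.int64(255), np.int64(378))
245 white  brown (np.int64(255), np.int64(378))
250 white  brown (np.int64(255), np.int64(378))
[109, 105, 105, 103, 104, 105, 105, 106, 106, 105, 106, 104, 104, 106, 99, 109, 119, 118, 122, 132, 123, 124, 154, 160, 154, 156, 152, 154, 155, 154, 156, 152, 153, 153, 152, 151, 155, 155, 154, 154, 154, 158, 127, 100, 134, 156, 151, 151, 152, 153, 157, 131, 97, 
[... 201 characters left out ...]
 125, 117, 255, 255, 255, 255, 255, 255, 255, 255, 255, 255, 255, 255, 255, 255, 255, 255, 255, 255, 255, 255, 255, 255, 255, 255, 255, 255, 255, 255, 255, 255, 255, 255, 255, 255, 255, 255, 255, 255, 255, 255, 255, 255, 255, 255, 255, 255, 255, 255, 255, 255, 255, 255, 255, 255, 255, 255, 255, 255, 255, 255, 255, 255, 255, 255, 255, 255, 255, 255, 255, 255, 255, 255, 255, 255, 255, 255, 255, 255, 255, 255, 255, 255, 255, 255, 255, 255, 255, 255, 255, 255, 255, 255, 255, 255, 255, 255, 255, 255, 255, 255, 255, 255, 255, 255, 255, 255, 255, 255, 254, 254, 254, 254, 254, 254, 254, 254, 254, 254, 254, 254, 253, 253, 253, 253, 253, 253, 254, 255, 252, 145, 81, 92, 93, 96, 97, 101, 102, 105, 109]
```

Emit:
{"api": "jog_arm", "payload": {
  "deltas": [0.058,0.004,0.061,0,0,0,0.058,0.004,0.061,0,0,0,0.058,0.004,0.061,0,0,0]
}}

```text
time: 14.18
tool_pos: [0.5266, 0.3029, 0.0711]
tool_rot: [3.14, 0.0, 1.635]
contact_force: [-0.6, 0.1, -0.8]
opening: 0.0541
```

Emit:
{"api": "jog_arm", "payload": {
  "deltas": [-0.007,0.1,0,0,0,0,-0.014,0.2,0,0,0,0,-0.021,0.3,0,0,0,0,-0.021,0.3,0,0,0,0]
}}

```text
time: 14.52
tool_pos: [0.5227, 0.3353, 0.0689]
tool_rot: [-3.14, 0.001, 1.638]
contact_force: [0.6, 0.7, -0.9]
opening: 0.0545
```

```bash
python3 - <<'E'
from h import *
H=RD[:,0]*-1
H0=HUB+[.003,.0023,0]
go(H0+.018*H+[0,0,-.007],RD)
im=robot.read_camera("wrist")[:,:,::-1];cv2.imwrite("pics/w9.png",im)
for r in range(85,235,12):
    row=im[r].astype(int); w=np.where((row.min(1)>235))[0];w=w[(w>290)&(w<375)]; br=np.where((row[:,2]-row[:,0]>25))[0]; br=br[(br>240)&(br<400)]
    print(r,"white",(w.min(),w.max(),len(w)) if len(w) else "", "brown",(br.min(),br.max()) if len(br) else "")
E
```

```text
pos [0.5227 0.3353 0.0689] shift [-0.0389  0.3841 -0.0385] turn [ 0.0006 -0.001   0.0011] F [ 0.6  0.7 -0.9] open 0.0545 t 14.5167
85 white  brown 
97 white  brown 
109 white  brown 
121 white  brown 
133 white  brown 
145 white (np.int64(291), np.int64(348), 58) brown 
157 white (np.int64(296), np.int64(335), 40) brown 
169 white (np.int64(296), np.int64(335), 40) brown 
181 white (np.int64(296), np.int64(334), 39) brown 
193 white (np.int64(296), np.int64(333), 38) brown 
205 white (np.int64(296), np.int64(333), 38) brown 
217 white (np.int64(296), np.int64(332), 37) brown (np.int64(338), np.int64(339))
229 white (np.int64(296), np.int64(331), 36) brown (np.int64(263), np.int64(371))
```

Emit:
{"api": "jog_arm", "payload": {
  "deltas": [-0.015,0,-0.039,0,0,0,-0.015,0,-0.039,0,0,0,-0.015,0,-0.039,0,0,0,-0.015,0,-0.039,0,0,0]
}}

```text
time: 14.9
tool_pos: [0.5217, 0.3324, 0.0648]
tool_rot: [-3.139, 0.002, 1.636]
contact_force: [0.0, -0.6, -1.1]
opening: 0.0546
```

Emit:
{"api": "jog_arm", "payload": {
  "deltas": [0,0,0,0,0,0]
}}

```text
time: 14.98
tool_pos: [0.5219, 0.3325, 0.065]
tool_rot: [-3.14, 0.002, 1.636]
contact_force: [0.4, -0.3, -0.1]
opening: 0.0542
```

Emit:
{"api": "jog_arm", "payload": {
  "deltas": [-0.003,0.05,0,0,0,0,-0.007,0.1,0,0,0,0,-0.007,0.1,0,0,0,0]
}}

```text
time: 15.23
tool_pos: [0.5211, 0.3439, 0.0651]
tool_rot: [-3.14, 0.001, 1.637]
contact_force: [-0.3, 0.3, 0.1]
opening: 0.0547
```

```bash
cat > chk.py <<'E'
from h import *
H=RD[:,0]*-1
H0=HUB+[.003,.0023,0]
go(H0+.018*H+[0,0,-.007],RD)
im=robot.read_camera("wrist")[:,:,::-1];cv2.imwrite("pics/w10.png",im)
for r in range(150,240,9):
    row=im[r].astype(int); w=np.where((row.min(1)>235))[0];w=w[(w>290)&(w<375)]; br=np.where((row[:,2]-row[:,0]>25))[0]; br=br[(br>240)&(br<400)]
    print(r,"white",(w.min()+w.max())/2 if len(w) else "",len(w), "brown",(br.min(),br.max()) if len(br) else "")
print(im[130:275,316].astype(int).mean(1).astype(int).tolist())
E
python3 chk.py
```

```text
pos [0.5211 0.3439 0.0651] shift [-0.0227  0.2986 -0.0015] turn [ 0.0007 -0.0008  0.0021] F [-0.3  0.3  0.1] open 0.0547 t 15.2333
150 white  0 brown 
159 white  0 brown 
168 white  0 brown 
177 white 317.5 40 brown 
186 white 317.5 40 brown 
195 white 317.5 40 brown 
204 white 317.0 41 brown 
213 white 317.0 41 brown 
222 white 317.0 41 brown (np.int64(276), np.int64(359))
231 white 316.5 38 brown (np.int64(260), np.int64(373))
[72, 79, 82, 76, 105, 126, 128, 125, 124, 124, 111, 115, 122, 125, 127, 124, 121, 128, 153, 198, 213, 211, 211, 211, 210, 211, 214, 213, 212, 211, 210, 213, 210, 213, 209, 212, 210, 209, 209, 209, 143, 255, 255, 255, 254, 255, 255, 255, 255, 255, 255, 255, 255, 255, 255, 255, 255, 255, 255, 255, 255, 255, 255, 255, 255, 255, 255, 255, 255, 255, 255, 255, 255, 255, 255, 255, 255, 255, 255, 255, 255, 255, 255, 255, 255, 255, 255, 255, 255, 255, 254, 254, 254, 254, 254, 254, 254, 254, 254, 254, 254, 254, 254, 254, 254, 254, 254, 254, 254, 254, 255, 255, 255, 178, 160, 181, 179, 180, 179, 176, 181, 160, 131, 130, 134, 135, 138, 136, 144, 161, 175, 193, 212, 216, 203, 198, 200, 198, 199, 198, 196, 198, 197, 203, 163]
```

Laterally aligned (hub column 317, roll 316.7), and the roll is over the taper with no contact force. I'll continue in, slowing near the collar.

Emit:
{"api": "jog_arm", "payload": {
  "deltas": [-0.007,0.09,0,0,0,0,-0.014,0.18,0,0,0,0,-0.018,0.24,0,0,0,0,-0.018,0.24,0,0,0,0]
}}

```text
time: 15.62
tool_pos: [0.5192, 0.3687, 0.0652]
tool_rot: [-3.141, 0.001, 1.637]
contact_force: [1.2, 1.1, 1.3]
opening: 0.0546
```

Emit:
{"api": "jog_arm", "payload": {
  "deltas": [-0.001,0.02,0,0,0,0,-0.002,0.03,0,0,0,0,-0.002,0.03,0,0,0,0]
}}

```text
time: 15.87
tool_pos: [0.5192, 0.3699, 0.0651]
tool_rot: [-3.14, 0.002, 1.636]
contact_force: [1.3, 0.6, 2.4]
opening: 0.0544
```

```bash
python3 chk.py
```

```text
pos [0.5192 0.3699 0.0651] shift [-0.0039  0.0382 -0.0013] turn [ 0.001  -0.0009  0.0024] F [1.3 0.6 2.4] open 0.0544 t 15.8667
150 white  0 brown 
159 white  0 brown 
168 white  0 brown 
177 white  0 brown 
186 white  0 brown 
195 white  0 brown 
204 white  0 brown 
213 white  0 brown 
222 white  0 brown 
231 white  0 brown 
[108, 104, 104, 101, 99, 95, 95, 91, 92, 94, 92, 96, 96, 97, 98, 99, 99, 99, 102, 100, 101, 102, 97, 99, 96, 92, 92, 89, 89, 83, 83, 80, 121, 169, 193, 213, 229, 235, 232, 233, 234, 239, 234, 180, 129, 138, 141, 138, 140, 138, 140, 140, 138, 133, 134, 133, 133, 111, 96, 99, 105, 104, 105, 105, 105, 103, 107, 107, 105, 103, 100, 127, 147, 145, 145, 140, 140, 141, 141, 141, 141, 143, 141, 144, 144, 145, 145, 145, 147, 147, 149, 148, 147, 156, 160, 191, 221, 226, 226, 224, 225, 225, 225, 226, 225, 226, 227, 227, 226, 226, 227, 227, 225, 224, 214, 189, 183, 182, 184, 185, 187, 164, 126, 124, 129, 131, 133, 129, 144, 165, 184, 206, 225, 227, 216, 208, 211, 210, 210, 210, 210, 210, 210, 219, 174]
```

Emit:
{"api": "jog_arm", "payload": {
  "deltas": [0.003,0.015,0.007,0,0,0,0.003,0.015,0.007,0,0,0]
}}

```text
time: 16.08
tool_pos: [0.519, 0.3713, 0.0654]
tool_rot: [-3.139, 0.002, 1.636]
contact_force: [-0.7, 1.8, -0.5]
opening: 0.0543
```

Emit:
{"api": "jog_arm", "payload": {
  "deltas": [-0.001,0.015,0,0,0,0,-0.001,0.015,0,0,0,0]
}}

```text
time: 16.25
tool_pos: [0.5189, 0.3728, 0.0653]
tool_rot: [-3.139, 0.002, 1.636]
contact_force: [-0.8, -0.1, 0.2]
opening: 0.0545
```

Emit:
{"api": "jog_arm", "payload": {
  "deltas": [-0.001,0.015,0,0,0,0,-0.001,0.015,0,0,0,0]
}}

```text
time: 16.42
tool_pos: [0.5189, 0.3739, 0.0654]
tool_rot: [-3.139, 0.003, 1.636]
contact_force: [0.0, -2.1, -0.9]
opening: 0.0544
```

Contact may just be starting (Fy −2.1). I'll keep pressing gently.

Emit:
{"api": "jog_arm", "payload": {
  "deltas": [-0.001,0.015,0,0,0,0,-0.001,0.015,0,0,0,0]
}}

```text
time: 16.58
tool_pos: [0.5189, 0.374, 0.0653]
tool_rot: [-3.138, 0.005, 1.636]
contact_force: [0.3, -7.4, 0.4]
opening: 0.0542
```

Emit:
{"api": "jog_arm", "payload": {
  "deltas": [-0.001,0.015,0,0,0,0,-0.001,0.015,0,0,0,0]
}}

```text
time: 16.75
tool_pos: [0.519, 0.3741, 0.0653]
tool_rot: [-3.137, 0.007, 1.636]
contact_force: [0.5, -13.2, 2.7]
opening: 0.0546
```

```bash
python3 chk.py | grep -v white
```

```text
pos [0.519  0.3741 0.0653] shift [-0.0012 -0.004  -0.0029] turn [ 0.0048 -0.0023  0.0023] F [  0.5 -13.2   2.7] open 0.0546 t 16.75
[109, 106, 109, 108, 109, 108, 109, 109, 107, 104, 102, 99, 98, 95, 93, 90, 95, 94, 96, 96, 102, 101, 103, 102, 101, 104, 103, 101, 103, 99, 99, 96, 93, 93, 90, 83, 86, 83, 105, 157, 188, 206, 225, 233, 234, 234, 235, 236, 240, 227, 161, 136, 143, 142, 140, 141, 142, 140, 144, 143, 138, 140, 138, 138, 141, 127, 106, 100, 102, 101, 99, 101, 103, 100, 99, 100, 103, 102, 100, 102, 102, 112, 140, 150, 147, 142, 142, 145, 146, 144, 148, 146, 148, 149, 150, 151, 151, 150, 150, 152, 152, 147, 153, 150, 149, 156, 163, 195, 226, 232, 229, 229, 231, 231, 230, 231, 231, 231, 230, 230, 232, 230, 231, 229, 229, 233, 187, 125, 134, 148, 172, 192, 211, 229, 229, 217, 212, 212, 214, 213, 212, 212, 214, 220, 175]
```

Hard stop at y = 0.374, where the collar is predicted to be (0.3737), with 13 N axial force. I'll relax the push, release and lift off.

Emit:
{"api": "jog_arm", "payload": {
  "deltas": [0.001,-0.02,0,0,0,0,0.001,-0.02,0,0,0,0]
}}

```text
time: 16.97
tool_pos: [0.519, 0.3741, 0.0654]
tool_rot: [-3.139, 0.003, 1.636]
contact_force: [1.0, -5.5, 0.4]
opening: 0.0544
```

Emit:
{"api": "jog_arm", "payload": {
  "deltas": [0,0,0,0,0,0,0,0,0,0,0,0,0,0,0,0,0,0,0,0,0,0,0,0,0,0,0,0,0,0],
  "claw": 1
}}

```text
time: 17.38
tool_pos: [0.519, 0.3757, 0.0658]
tool_rot: [-3.14, 0.001, 1.636]
contact_force: [0.2, 0.3, 0.5]
opening: 0.0831
```

Emit:
{"api": "jog_arm", "payload": {
  "deltas": [0,0,0,0,0,0,0,0,0.2,0,0,0,0,0,0.5,0,0,0,0,0,0.9,0,0,0,0,0,0.9,0,0,0]
}}

```text
time: 17.8
tool_pos: [0.5222, 0.3773, 0.1639]
tool_rot: [3.132, -0.004, 1.636]
contact_force: [1.6, 1.0, 1.5]
opening: 0.092
```

Emit:
{"api": "jog_arm", "payload": {
  "deltas": [-0.3,-0.9,0.5,0,0,0,-0.3,-0.9,0.5,0,0,0,-0.3,-0.9,0.5,0,0,0,-0.3,-0.9,0.5,0,0,0]
}}

```text
time: 18.13
tool_pos: [0.4892, 0.2827, 0.2087]
tool_rot: [3.14, 0.001, 1.634]
contact_force: [2.2, 1.4, 0.1]
opening: 0.0918
```

Emit:
{"api": "jog_arm", "payload": {
  "deltas": [-0.6,-1,0.3,0,0,0,-0.6,-1,0.3,0,0,0,-0.6,-1,0.3,0,0,0,-0.6,-1,0.3,0,0,0]
}}

```text
time: 18.47
tool_pos: [0.4269, 0.1824, 0.2369]
tool_rot: [-3.14, 0.003, 1.634]
contact_force: [1.5, 0.4, -0.4]
opening: 0.0923
```

```bash
python3 - <<'E'
from h import *
o=robot.observe();print(o["tool_pos"],o["contact_force"])
H=RD[:,0]*-1;H0=HUB+[.003,.0023,0]
for n in("scene","top"):
    im=robot.read_camera(n)[:,:,::-1];cv2.imwrite(f"pics/{n}9.png",im);k=robot.camera_params(n)
    hsv=cv2.cvtColor(im,cv2.COLOR_BGR2HSV);m=cv2.inRange(hsv,(10,60,80),(20,140,220))
    x0,x1,y0,y1=(190,420,150,300) if n=="scene" else (190,370,140,280)
    m[:y0]=0;m[y1:]=0;m[:,:x0]=0;m[:,x1:]=0
    q,l,st,ce=cv2.connectedComponentsWithStats(m)
    for i in range(1,q):
        if st[i,4]>40:print(n,st[i],ce[i].round(1))
    p=lambda P:(lambda v:np.round((k["fx"]*v[0]/v[2]+k["cx"],k["fy"]*v[1]/v[2]+k["cy"]),1))(k["R"]@P+k["t"])
    print(" pred wide roll centre",p(H0+.018*H),"ends top",p(H0+[0,0,.026]),p(H0+.036*H+[0,0,.026]),"spare rolls",p(hook(ST,.014,.006)),p(hook(ST,.039,.006)))
E
```

```text
[0.4269 0.1824 0.2369] [ 1.5063  0.3895 -0.3717]
scene [286 163  26  14  93] [295.7 172. ]
scene [319 190  17  11 120] [326.4 195.3]
scene [233 227  20  23 290] [243.2 237.8]
scene [369 276  51  24 602] [402.  291.3]
 pred wide roll centre [242.1 237.6] ends top [233.5 234.2] [247.6 227.9] spare rolls [337.1 190.4] [329.3 189.3]
top [316 174  28  27 545] [330.1 187.4]
top [212 190  19  23 306] [220.3 201.2]
 pred wide roll centre [221.1 200.2] ends top [210.8 200.2] [226.1 199.1] spare rolls [333.6 188.1] [324.7 186.7]
```

```bash
python3 -c "
from cell import robot
print(robot.hand_in())"
```

```text
the job is handed in; nothing more can be done
None
```

I moved both narrow rolls to the spare hook one at a time, then slid the wide roll onto the hub and let go. I handed the job in at about 18.6 s with the gripper clear of everything.

- **Wide roll:** it hit a hard stop at TCP y = 0.374 m, against 0.3737 m predicted for the collar, with 13 N axial push. After release, its blob was at (220.3, 201.2) in the top view and (243.2, 237.8) in the scene view. That is within about 1.5 px of the predicted home position in both.
- **Narrow rolls:** the last wrist picture I viewed showed both on the spare hook. After release, the top view again showed a two-roll blob there; in the scene view it was partly hidden, so that view does not confirm it.
- **Checks that disagreed:** my first fixed-camera estimate put the hub about 3 mm to one side of where the wrist camera saw it. I used the wrist reading, and the roll went on with no more than about 3 N of contact force before the collar.
- **Not checked:** the picture limit was used up, so the final state was verified only by colour masks. I did not check the bystander objects separately; the arm recorded no unexpected contact forces.

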